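Reload a cam-lever plate clamp

ROBOT

A 6-joint arm with a two-finger parallel gripper is mounted at the origin on the work surface. World frame = base frame: x ahead of the robot, y to its left, z up, the work surface at z = 0. Lengths are in m, angles in rad, forces in N, time in s.
With the tool pointing down it reaches from about 0.225 to 0.875 m from the base axis. Payload 3.4 kg.
Tool frame: the origin (TCP) lies on the centre line of the jaws, within the pads' length; the fingertips stand 17 mm ahead of it and the grasp point (between the pads) lies 2 mm behind it (nose_length is the distance from the TCP to the fingertips, in m); z points along the fingers, y is the line along which they close (so a half turn about z gives the same grasp; the last joint's range is limited). The gripper opens to 85 mm and grips with 20 to 120 N. Pads are 22 mm wide; open, the fingers measure 114 mm over their backs; the gripper's body (76 mm by 85 mm) begins 54 mm behind the grasp point. The pads swing forward as they close: fully open they stand 13 mm farther back than shut.
Start: joints at [0.997, 0.276, 1.505, -0, 1.361, -0.121], TCP at [0.252, 0.517, 0.248] pointing down, gripper open.
Joint ranges: [-2.89, 2.89], [-0.75, 2.08], [0.22, 2.7], [-1.18, 4.32], [0.11, 2.71], [-2.7, 2.7]. Speed limits (rad/s): [2.57, 2.57, 3.14, 3.14, 3.14, 3.14].

INTERFACE

Orientations are given as a unit quaternion [w, x, y, z].
In Python, from rig import get_state, get_image, sign_off, find_in, place_of, nose_length gives the robot as it stands.
- The arm moves only by the tool apply_moves, never from a script. Its argument "deltas" is one flat list of numbers, 5 for each row, row after row: the finger opening in mm, from 0 to 85.4, then the shift along the tool's x, y, z in mm, then the turn about the tool's z in degrees. A call has 1 to 12 rows; each row is the pose to reach, as a shift and turn from the pose commanded when the call began, along the tool's axes at that moment; what a row does not reach only later rows make up. A row lasts 1/12 s, in which the tool goes at most 41.7 mm and 7.16 degrees, less where a joint would pass 70% of its speed; a pose out of reach is approached as far as the arm can. A call with a gripper value outside its range is refused whole. The fingers move at their own pace and stop on an object; "squeeze" is the grip in N (left out, the last holds). Time passes only in rows, so rows that repeat a pose let the fingers close. It gives the time, the measured TCP pose, the force, the opening and the grip force at its end, in the units of the state.
- get_state(): the state, without advancing time (a new reading comes with each control period).
- get_image(name): name is "scene" or "top" or "wrist"; returns a dict with "frame" (420x560x3 uint8, red, green, blue), "K" (3x3 intrinsics, pixels), "position" and "orientation" of the camera in the world. Camera axes: x right, y down, z forward; pixel columns grow to the right and rows downward; lengths in m; the calibration is good to about 2 mm. A picture is of the moment at which its call begins. There is no depth.
- sign_off(): hands the job in; it is judged then, once.
Trained networks look in a picture, given as the dict that the camera call returned (one of the last four; its "shot" number tells which), for a name from the list of things; names that differ only in an ending like _2 or _b are one class to them, and where a whole thing is asked for, a point or a joint stands for the part that bears it (a point fixed in the world has none). Each returns a list of dicts, best first, with "score" (0 to 1); they miss things now and then, are a little off and sometimes report something else, mostly with a low value. They report only what shows in the picture. A call takes as long as a camera call. They do not tell look-alikes from the thing itself.
- find_in(query, picture): "point" ([column, row] in pixels, amid what is visible of it).
- place_of(query, picture): "point" ([column, row] in pixels: a listed point, or the origin of a listed thing).
The state is a dict: "clock": time; "qpos": joint angles; "qd": joint speeds; "effort": joint torques, N m; "position": TCP position; "ee_rot": TCP orientation; "contact_force": force on the tool from outside, world axes, zero at the start; "moment": the same for the moment, N m; "width": finger opening in m; "gripper_force": force on a finger pad.
Only numpy, scipy, OpenCV 4.12 (cv2) and the standard library are available. Lean on these libraries where they do the work, as an engineer would, in place of code of your own. Each camera call takes 0.05 s, during which the arm holds its last target. There are 200 camera calls.

TASK

Reload the plate clamp on the bench: flip its cam lever fully open, draw out the wooden blank and lay it flat in the white tray, turn the adjusting nut clockwise until its pointer lines up with the white index line, and slide every steel test plate that is there, nose first, under the cam bar until it is fully home against the rear stop, one to a lane. Only when all that is done flip the lever fully closed so that the cam grips the plates; do not touch the nut before the lever is open, and leave the jar and the beaker where they stand.

Things in the scene. Friction and masses are not known exactly. Their poses are not given: they have to be found in the camera images.
- clamp: Plate clamp, fixed to the bench. Origin on the table under the middle of its cam bar; x = direction in which plates are pushed in (away from the robot), z up. Bed 222 mm wide, x = -80 to +45 mm, raised by the nut: top at z = 14 mm at first, 18 mm with the nut at its line. Rear stop face at x = +35 mm. Lanes at y = -58, 0, +58 mm, 46 mm wide, between rails 6 mm high, 12 mm wide, x = -74 to -18 mm.
- lane0 (a point): Point on the clamp bed at which the origin of a plate lies when it is fully home in the right-hand (y = -58 mm) lane (nose against the rear stop); at the height of the bed's top. Its x axis is the push-in direction, as the clamp's.
- lane1 (a point): Point on the clamp bed at which the origin of a plate lies when it is fully home in the middle lane (nose against the rear stop); at the height of the bed's top. Its x axis is the push-in direction, as the clamp's. The blank starts in this lane.
- lane2 (a point): Point on the clamp bed at which the origin of a plate lies when it is fully home in the left-hand (y = +58 mm) lane (nose against the rear stop); at the height of the bed's top. Its x axis is the push-in direction, as the clamp's.
- lever_body (a joint): Angle of the cam lever, swinging in the clamp's x-z plane: 0 = closed, pointing to the clamp's -x (to the robot), rising 0.25 rad from level; grows as it is lifted; at 1.32 upright; 1.6 fully open, at its stop, leaning to +x. So its elevation from the -x direction is 0.25 + angle. Stays where left (friction 0.2 N m). Closed: below 0.12; open: above 1.4.
- cam_axis (a point): Middle of the cam shaft's axis, 42 mm above the table, along the clamp's y. The cam is a round bar (24 mm in diameter, 200 mm long) across the lanes, 9 mm off the axis, turned by the lever: below the axis when closed, on its -x side when open. Gap between bed and bar: 11 to 16 mm open, depending on the nut; closed, it presses what lies below on the sprung bed with about 10 N.
- lever_hinge (a point): Where the lever's middle plane meets the hinge axis (parallel to the clamp's y): 42 mm above the table, clamp x = 0, y = +152 mm. Bearings beside it (x = -13 to +13 mm, at y = 134 and 170 mm) are 54 mm high.
- lever_grip (a point): Centre of the lever's round black grip, a cylinder 26 mm in diameter and 22 mm long, lying along the clamp's y, 90 mm from the hinge. Pinched on its two end faces it can turn between the fingers while the lever swings.
- nut_body (a joint): Angle of the adjusting nut about its vertical axis; grows clockwise seen from above (tightening: raises the bed 2 mm per rad); range -0.2 to 3.2, starts at 0 to 0.3. At 2.2 the pointer is at the white index line. In the clamp's frame the pointer's yaw = pi + 2.2 - angle. Stays where left (friction 0.1 N m).
- nut_grip (a point): On the nut's axis, mid-height (74 mm) of its black grip bar: 40 mm long, 14 mm thick, from 51 to 87 mm above the table, to be pinched across its thickness. A narrow pointer sticks out low at one end of the bar, to 35 mm from the axis. White index line: on the housing's top (84 x 80 mm, 45 mm high), on the clamp's -x side of the axis.
- plate1: Steel test plate: blade 140 x 40 x 4 mm with an upright grey plastic grip across its rear end, a wall 12 mm thick (along the blade), 40 mm wide, top 47 mm above the underside, centred at x = -57 mm. Origin: centre of the blade's underside; x from grip to nose (nose edge at +70 mm), z up. About 170 g. May be absent (None).
- plate2: Steel test plate: blade 140 x 40 x 4 mm with an upright grey plastic grip across its rear end, a wall 12 mm thick (along the blade), 40 mm wide, top 47 mm above the underside, centred at x = -57 mm. Origin: centre of the blade's underside; x from grip to nose (nose edge at +70 mm), z up. About 170 g. May be absent (None).
- plate3: Steel test plate: blade 140 x 40 x 4 mm with an upright grey plastic grip across its rear end, a wall 12 mm thick (along the blade), 40 mm wide, top 47 mm above the underside, centred at x = -57 mm. Origin: centre of the blade's underside; x from grip to nose (nose edge at +70 mm), z up. About 170 g. May be absent (None).
- blank: The wooden blank, a thick dummy plate 140 x 40 x 8 mm with an upright round wooden peg, 26 mm in diameter, as its grip: peg axis 53 mm behind the origin (x = -53 mm), top 48 mm above the underside. Origin: centre of its underside; x from peg to nose, z up. Starts clamped in the middle lane. About 120 g.
- tray: Fixed open white plastic tray, outside 130 mm (its x) x 190 mm (its y), 22 mm high, walls and floor about 4 mm. Origin: centre of its underside. The blank fits lying along the tray's y.
- jar: Bystander: lidded glass jar, 72 mm in diameter, 100 mm high, standing beyond the clamp. Leave alone.
- beaker: Bystander: open glass, 70 mm in diameter, 90 mm high, standing beyond the clamp. Leave alone.
Things that resemble listed ones, but are neither listed nor needed, are in the scene too. What is shaped like the plate1 but purple, red or yellow is not meant.

How it is judged:
On the way, in this order (a step that is already met when the one before it is completed fails the run):
1. the lever is open before the nut has been turned (value of joint lever_body above 1.4 rad and value of joint nut_body below 0.8 rad), for 0.1 s.
2. with the lever still open: blank in the tray, nut at its index line, every plate home in a lane (value of joint lever_body above 1.2 rad and value of joint nut_body between 1.98 and 2.42 rad and x of blank in the frame of tray between -0.045 and 0.045 m and y of blank in the frame of tray between -0.035 and 0.035 m and height (world z) of blank below 0.012 m and angle between each of blank, plate1, plate2, plate3's own z axis and vertical below 0.1 rad and (distance between plate1 and lane0 below 0.008 m or distance between plate1 and lane1 below 0.008 m or distance between plate1 and lane2 below 0.008 m) and angle between the x axis of each of plate1, plate2, plate3 and the x axis of clamp, either way round below 0.1 rad and (distance between plate2 and lane0 below 0.008 m or distance between plate2 and lane1 below 0.008 m or distance between plate2 and lane2 below 0.008 m) and (distance between plate3 and lane0 below 0.008 m or distance between plate3 and lane1 below 0.008 m or distance between plate3 and lane2 below 0.008 m)), for 0.2 s.
3. the lever is closed on the plates (value of joint lever_body below 0.12 rad and value of joint nut_body between 1.98 and 2.42 rad and (distance between plate1 and lane0 below 0.008 m or distance between plate1 and lane1 below 0.008 m or distance between plate1 and lane2 below 0.008 m) and angle between the x axis of each of plate1, plate2, plate3 and the x axis of clamp, either way round below 0.1 rad and angle between each of plate1, plate2, plate3's own z axis and vertical below 0.1 rad and (distance between plate2 and lane0 below 0.008 m or distance between plate2 and lane1 below 0.008 m or distance between plate2 and lane2 below 0.008 m) and (distance between plate3 and lane0 below 0.008 m or distance between plate3 and lane1 below 0.008 m or distance between plate3 and lane2 below 0.008 m)), for 0.2 s.
At the end, for the whole second after the job is handed in: The lever is closed (below 0.12 rad), the nut is within 0.22 rad of its index line (2.2), every plate present lies flat with its origin within 8 mm of a lane point and within 0.1 rad of the lane's direction, the blank lies flat on the tray's floor, and all is at rest (all of step 3 and x of blank in the frame of tray between -0.045 and 0.045 m and y of blank in the frame of tray between -0.035 and 0.035 m and height (world z) of blank below 0.012 m and angle between blank's own z axis and vertical below 0.1 rad and linear speed of each of plate1, plate2, plate3, blank below 0.02 m/s); the robot touches nothing.
It fails at once if a bystander (jar or beaker) is shifted or tipped (distance of any of jar, beaker from where it was at the start of the episode above 0.03 m or angle between any of jar, beaker's own z axis and vertical above 0.4 rad).
Of plate1, plate2, plate3 only 2 to 3 are there at a start; the rules pass over those that are not, and their reading is None.
At some moment in a run one of plate1, plate2, plate3 may be knocked a few centimetres aside while the robot is not near it.
Once in a run the grip may slacken for a moment while it holds something.
It also fails if it takes over 210 s, if anything falls off the work surface, if the arm or the gripper's body presses on something with over 40 N, if the wrist force passes 120 N, or if a joint passes its speed limit or range.

## Working session

There is one attempt and no reset: what is moved stays moved. The work goes in short steps, Python scripts to look and compute and a tool call to move; the robot and the scene stay as the last step left them, time stands still between calls to the robot, and variables do not carry over. Pictures are saved under pics/ and viewed, at most 14 in all, crops included, and the job is handed in when it is done.

Besides the shell and the picture viewer there is one more tool, called after "Request:" as a command line: name --argument value ..., lists and objects as JSON in quotes. apply_moves: Moves the arm, as the interface text tells. Its arguments: {"type":"object","properties":{"deltas":{"type":"array"},"squeeze":{"type":"number"}},"required":["deltas"]}

```bash
mkdir -p pics
cat > h.py <<'E'
import numpy as np, cv2
from scipy.spatial.transform import Rotation as R
from rig import *
def rot(q): return R.from_quat([q[1],q[2],q[3],q[0]]).as_matrix()
def ray(p,uv):
    d=np.linalg.inv(p["K"])@np.array([uv[0],uv[1],1.0]); return np.array(p["position"]),rot(p["orientation"])@d
def atz(p,uv,z):
    o,d=ray(p,uv); return o+d*(z-o[2])/d[2]
def proj(p,X):
    c=rot(p["orientation"]).T@(np.array(X)-np.array(p["position"])); v=p["K"]@c; return v[:2]/v[2]
def save(p,n,crop=None,s=1):
    f=p["frame"][:,:,::-1]
    if crop: f=f[crop[1]:crop[3],crop[0]:crop[2]]
    cv2.imwrite("pics/"+n,cv2.resize(f,None,fx=s,fy=s,interpolation=cv2.INTER_CUBIC))
def tri(ps,uvs):
    A=[];b=[]
    for p,uv in zip(ps,uvs):
        o,d=ray(p,uv); d=d/np.linalg.norm(d); M=np.eye(3)-np.outer(d,d); A.append(M); b.append(M@o)
    return np.linalg.solve(sum(A),sum(b))
def tool(X):
    s=get_state(); return (rot(s["ee_rot"]).T@(np.array(X)-np.array(s["position"])))*1000
E
python3 - <<'E'
from h import *
np.set_printoptions(precision=3,suppress=True)
s=get_state(); print(s["position"],s["ee_rot"],s["width"],nose_length if not callable(nose_length) else nose_length())
zs=dict(clamp=0,lane0=.014,lane1=.014,lane2=.014,cam_axis=.042,lever_hinge=.042,lever_grip=.085,nut_grip=.074,plate1=0,blank=.014,tray=0,jar=0,beaker=0)
for n in("scene","top"):
    p=get_image(n); save(p,n+"0.png",s=1.4); print(n,np.array(p["position"]))
    for q,z in zs.items():
        print(q,[(np.round(r["point"],0),round(r["score"],2),atz(p,r["point"],z)[:2]) for r in place_of(q,p)[:7]])
E
```

```text
[0.251 0.517 0.247] [-0.     0.224  0.974 -0.001] 0.08543477582836483 0.017
scene [1.109 0.296 0.993]
clamp [(array([247., 250.]), 0.64, array([ 0.602, -0.006]))]
lane0 [(array([251., 233.]), 0.96, array([ 0.557, -0.013])), (array([272., 248.]), 0.71, array([0.578, 0.056])), (array([232., 227.]), 0.7, array([ 0.559, -0.068]))]
lane1 [(array([251., 233.]), 0.96, array([ 0.557, -0.013])), (array([272., 248.]), 0.71, array([0.578, 0.056])), (array([232., 227.]), 0.7, array([ 0.559, -0.068]))]
lane2 [(array([251., 233.]), 0.96, array([ 0.557, -0.013])), (array([272., 248.]), 0.71, array([0.578, 0.056])), (array([232., 227.]), 0.7, array([ 0.559, -0.068]))]
cam_axis [(array([246., 240.]), 0.61, array([ 0.597, -0.007]))]
lever_hinge [(array([295., 265.]), 0.88, array([0.618, 0.135]))]
lever_grip [(array([312., 237.]), 0.84, array([0.551, 0.153]))]
nut_grip [(array([195., 205.]), 0.98, array([ 0.569, -0.166]))]
plate1 [(array([381., 229.]), 0.85, array([0.401, 0.306])), (array([334., 194.]), 0.75, array([0.336, 0.15 ])), (array([183., 165.]), 0.68, array([ 0.407, -0.311])), (array([449., 23
[... 1301 characters left out ...]
77, array([ 0.572, -0.159])), (array([312., 190.]), 0.63, array([ 0.563, -0.005])), (array([311., 194.]), 0.43, array([ 0.555, -0.003]))]
plate1 [(array([124., 274.]), 0.95, array([0.351, 0.481])), (array([252., 277.]), 0.9, array([0.344, 0.148])), (array([191., 334.]), 0.71, array([0.2  , 0.301])), (array([417., 253.]), 0.62, array([ 0.412, -0.288])), (array([257., 172.]), 0.49, array([0.626, 0.139]))]
blank [(array([311., 190.]), 0.71, array([ 0.574, -0.007]))]
tray [(array([427., 179.]), 0.71, array([ 0.611, -0.322])), (array([329., 197.]), 0.18, array([ 0.559, -0.057]))]
jar [(array([350., 120.]), 0.63, array([ 0.774, -0.117]))]
beaker [(array([294., 117.]), 0.96, array([0.782, 0.039]))]
```

View pics/scene0.png

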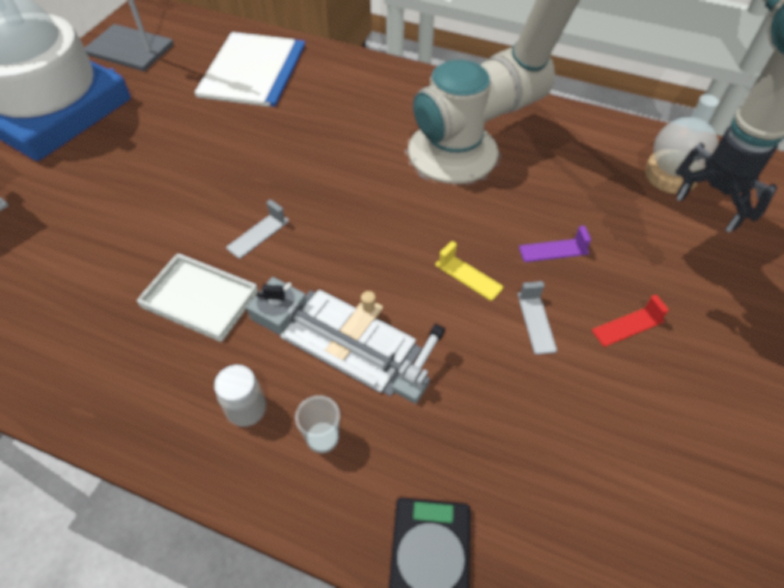

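View pics/top0.png

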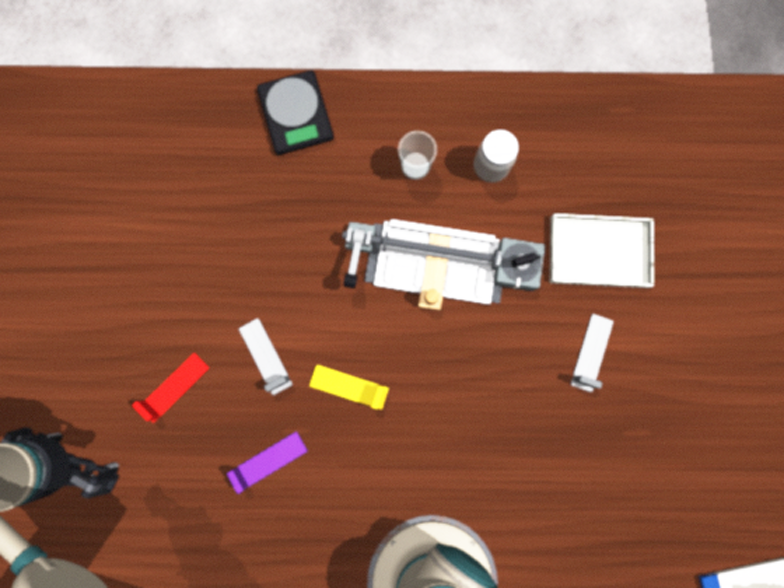

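The scene holds two grey steel plates, at top0 (265,357) and (593,352). Red, purple and yellow ones are look-alikes, and no third grey plate shows. The blank is in the middle lane (peg 432,296), the lever grip is at (351,280), the nut at (522,261) and the tray at (602,250).

```bash
cat >> h.py <<'E'
np.set_printoptions(precision=4,suppress=True)
from scipy.optimize import least_squares
def clampX(c,P):
    x,y,a=c; P=np.atleast_2d(P)/1000; return np.c_[x+P[:,0]*np.cos(a)-P[:,1]*np.sin(a), y+P[:,0]*np.sin(a)+P[:,1]*np.cos(a), P[:,2]]
def psi():
    m=rot(get_state()["ee_rot"]); return np.arctan2(-m[0,1],m[1,1])
def go(X,yaw=None):
    "tool-axes shift (mm) and turn (deg) to world X, tool y at yaw+90deg"
    t=tool(X); a=0 if yaw is None else -np.degrees((yaw-psi()+np.pi/2)%np.pi-np.pi/2)
    print("shift",np.round(t,1),"turn",round(a,1))
E
python3 - <<'E'
from h import *
cp=dict(clamp=(0,0,0),cam_axis=(0,0,42),lever_hinge=(0,152,42),lever_grip=(-87.2,152,64.3),lane0=(-35,-58,14),lane1=(-35,0,14),lane2=(-35,58,14))
ps={n:get_image(n) for n in("scene","top")}
D=[]
for n,p in ps.items():
    for q,P in cp.items():
        for r in place_of(q,p)[:3]: 
            X=clampX((.602,-.01,-.17),P)[0]
            if np.linalg.norm(proj(p,X)-r["point"])<15: D.append((n,q,P,r["point"]))
f=lambda c:np.concatenate([proj(ps[n],clampX(c,P)[0])-uv for n,q,P,uv in D])
s=least_squares(f,(.602,-.01,-.17),loss="soft_l1",f_scale=2); print(s.x)
for d,e in zip(D,f(s.x).reshape(-1,2)): print(d[0],d[1],e.round(1))
for q in("nut_grip","tray"):
    uv=[place_of(q,p)[0]["point"] for p in ps.values()]; X=tri(list(ps.values()),uv); print(q,X)
go(clampX(s.x,(-87.2,152,180))[0],s.x[2])
p=ps["top"];save(p,"clamp0.png",(235,140,475,260),3.3)
np.save("c.npy",s.x)
E
```

```text
[ 0.6004 -0.0116 -0.152 ]
scene clamp [0.8 0.5]
scene cam_axis [-1.4 -0.3]
scene cam_axis [-8.4  8. ]
scene lever_grip [1.1 4.4]
scene lane0 [0.9 0. ]
scene lane1 [0.9 0.2]
scene lane2 [ 1.1 -1.2]
top clamp [0.  0.5]
top cam_axis [-0.5  3.9]
top lever_hinge [-1.  -3.7]
top lever_grip [1.6 1.5]
top lane0 [ 2.7 -3.2]
top lane1 [1.7 1.2]
top lane2 [-0.8  1.5]
nut_grip [ 0.5727 -0.1627  0.0624]
tray [ 0.6115 -0.3166  0.0137]
shift [-416.7 -203.4   68.3] turn -17.2
```

View pics/clamp0.png

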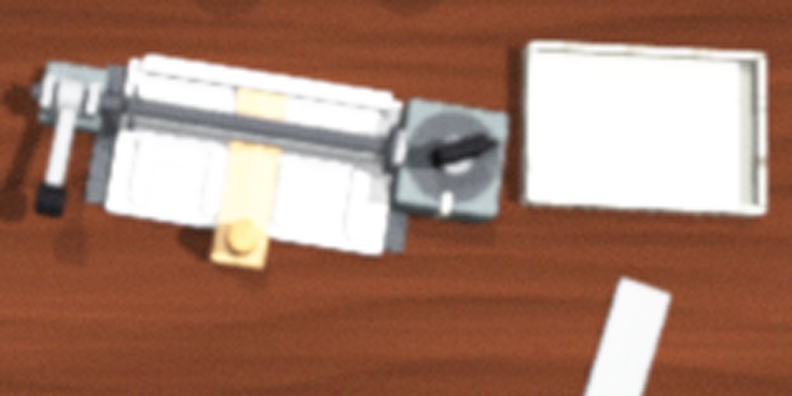

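Clamp enlarged: lever grip (50,198), nut bar (465,150) with its pointer, white line on the housing at (445,203), peg (240,237). The clamp yaw is about -0.15. Next I move above the lever grip.

Request:
apply_moves --deltas '[60,-417,-203,60,-17,60,-417,-203,60,-17,60,-417,-203,60,-17,60,-417,-203,60,-17,60,-417,-203,60,-17,60,-417,-203,60,-17,60,-417,-203,60,-17,60,-417,-203,60,-17,60,-417,-203,60,-17,60,-417,-203,60,-17,60,-417,-203,60,-17,60,-417,-203,60,-17]'

```text
clock: 3.4
position: [0.541, 0.1477, 0.1876]
ee_rot: [0.001, 0.08, 0.997, -0.001]
contact_force: [0.5, -0.1, 0.1]
width: 0.06
gripper_force: 0.0
```

Request:
apply_moves --deltas '[60,0,0,0,0,60,0,0,0,0,60,0,0,0,0,60,0,0,0,0]'

```text
clock: 3.73
position: [0.5368, 0.1534, 0.1886]
ee_rot: [-0.0, 0.077, 0.997, 0.0]
contact_force: [-0.1, 0.1, 0.3]
width: 0.06
gripper_force: 0.0
```

```bash
cat > w.py <<'E'
from h import *
import sys
c=np.load("c.npy"); s=get_state(); print(s["clock"],np.array(s["position"]),psi(),s["contact_force"])
p=get_image("wrist")
for a in sys.argv[2:]:
    q,z=a.split(":"); print(q,[(np.round(r["point"],0),round(r["score"],2),atz(p,r["point"],float(z)/1000)) for r in place_of(q,p)[:4]])
save(p,sys.argv[1],s=1.2)
E
python3 w.py w1.png lever_grip:64.3 lever_hinge:42 cam_axis:42 lane0:14 blank:14
```

```text
3.7333 [0.5368 0.1534 0.1886] -0.1545237063174502 [-0.0813  0.1378  0.3106]
lever_grip [(array([275., 204.]), 0.61, array([0.5358, 0.1544, 0.0643]))]
lever_hinge [(array([274., 291.]), 0.59, array([0.6218, 0.1397, 0.042 ]))]
cam_axis [(array([108., 294.]), 0.64, array([ 0.6017, -0.0081,  0.042 ]))]
lane0 [(array([ 56., 246.]), 0.79, array([ 0.5581, -0.0589,  0.014 ])), (array([175., 240.]), 0.65, array([0.5696, 0.0534, 0.014 ]))]
blank [(array([116., 245.]), 0.61, array([ 0.5659, -0.0028,  0.014 ]))]
```

View pics/w1.png

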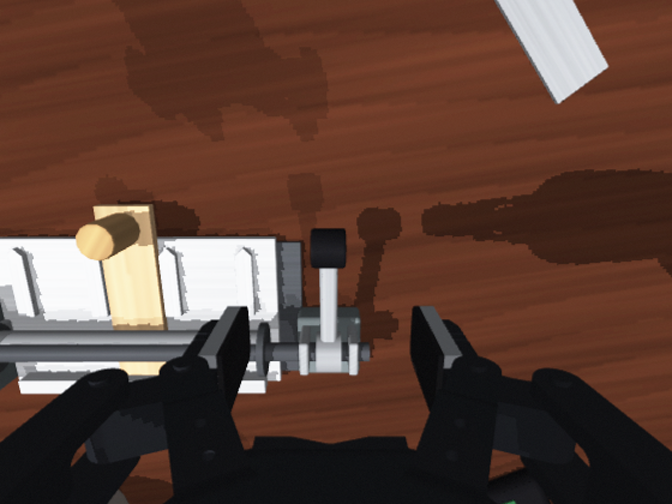

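Wrist view: grip at (328,247) midway between the fingers, aligned with the clamp. I go down, pinch it, then swing.

Request:
apply_moves --deltas '[60,1,1,40,0,60,1,1,80,0,60,1,1,110,0,60,1,1,126,0,60,1,1,126,0,60,1,1,126,0,10,1,1,126,0,10,1,1,126,0,10,1,1,126,0,10,1,1,126,0,10,1,1,126,0,10,1,1,126,0]' --squeeze 35

```text
clock: 5.03
position: [0.5378, 0.1522, 0.064]
ee_rot: [0.001, 0.077, 0.997, -0.001]
contact_force: [-0.7, -5.6, 6.1]
width: 0.0215
gripper_force: 36.5
```

Request:
apply_moves --deltas '[10,0,0,0,0,10,0,0,0,0,10,0,0,0,0]'

```text
clock: 5.28
position: [0.5378, 0.1522, 0.064]
ee_rot: [0.001, 0.077, 0.997, -0.001]
contact_force: [-1.4, -4.6, 6.4]
width: 0.0212
gripper_force: 36.5
```

Run:
```python
from h import *
for a in np.linspace(0,1.65,12):
    e=.25+a; print(round(a,2),"x",round(-90*(np.cos(.25)-np.cos(e)),0),"z",round(-90*(np.sin(e)-np.sin(.25)),0))
```

```text
0.0 x -0.0 z -0.0
0.15 x -4.0 z -13.0
0.3 x -10.0 z -25.0
0.45 x -18.0 z -36.0
0.6 x -28.0 z -45.0
0.75 x -39.0 z -53.0
0.9 x -50.0 z -60.0
1.05 x -63.0 z -64.0
1.2 x -76.0 z -67.0
1.35 x -90.0 z -68.0
1.5 x -103.0 z -66.0
1.65 x -116.0 z -63.0
```

Request:
apply_moves --deltas '[10,-2,0,-6,0,10,-4,0,-13,0,10,-7,0,-19,0,10,-10,0,-25,0,10,-14,0,-31,0,10,-18,0,-36,0,10,-23,0,-41,0,10,-28,0,-45,0,10,-33,0,-49,0,10,-39,0,-53,0,10,-44,0,-57,0,10,-50,0,-60,0]'

```text
clock: 6.28
position: [0.5833, 0.1451, 0.1221]
ee_rot: [-0.004, 0.078, 0.997, -0.001]
contact_force: [-6.1, -3.6, -6.4]
width: 0.0214
gripper_force: 34.9
```

Request:
apply_moves --deltas '[10,-6,0,-2,0,10,-13,0,-4,0,10,-20,0,-6,0,10,-26,0,-7,0,10,-33,0,-8,0,10,-40,0,-8,0,10,-46,0,-7,0,10,-53,0,-6,0,10,-59,0,-5,0,10,-66,0,-3,0,10,-66,0,-3,0,10,-66,0,-3,0]'

```text
clock: 7.28
position: [0.6514, 0.1346, 0.127]
ee_rot: [-0.0, 0.078, 0.997, -0.0]
contact_force: [-2.4, -5.2, 0.2]
width: 0.0213
gripper_force: 35.4
```

Request:
apply_moves --deltas '[50,0,0,0,0,50,0,0,0,0,50,0,0,0,0,60,0,0,-30,0,60,0,0,-60,0,60,30,-20,-60,0,60,80,-70,-60,0,60,110,-110,-60,0,60,150,-140,-60,0,60,150,-140,-60,0,60,150,-140,-60,0,60,150,-140,-60,0]'

```text
clock: 8.28
position: [0.48, 0.0199, 0.1863]
ee_rot: [0.001, 0.079, 0.997, 0.0]
contact_force: [0.6, -0.4, 0.8]
width: 0.06
gripper_force: 0.0
```

```bash
python3 - <<'E'
from h import *
np.save("c.npy",[.600,-.0095,-.152])
E
python3 w.py w2.png lever_grip:130 lever_hinge:42 cam_axis:42 lane1:14 blank:14 nut_grip:74
python3 - <<'E'
from h import *
c=np.load("c.npy")
p=get_image("wrist"); print([(r["point"],r["score"],atz(p,r["point"],.04)) for r in find_in("blank",p)])
print("peg",clampX(c,(-88,0,50))); go(clampX(c,(-88,0,150))[0],c[2])
E
```

```text
8.2833 [0.48   0.0199 0.1863] -0.15835392800729048 [ 0.6227 -0.4024  0.7779]
lever_grip []
lever_hinge [(array([423., 325.]), 0.58, array([0.6208, 0.1364, 0.042 ]))]
cam_axis []
lane1 [(array([206., 280.]), 0.69, array([ 0.558 , -0.0594,  0.014 ])), (array([323., 278.]), 0.65, array([0.5738, 0.0532, 0.014 ]))]
blank [(array([263., 278.]), 0.69, array([ 0.5641, -0.004 ,  0.014 ]))]
nut_grip []
[([260.7, 258.7], 0.83, array([0.5343, 0.001 , 0.04  ]))]
peg [[0.513  0.0038 0.05  ]]
shift [-33.  -11.9  35. ] turn -0.2
```

View pics/w2.png

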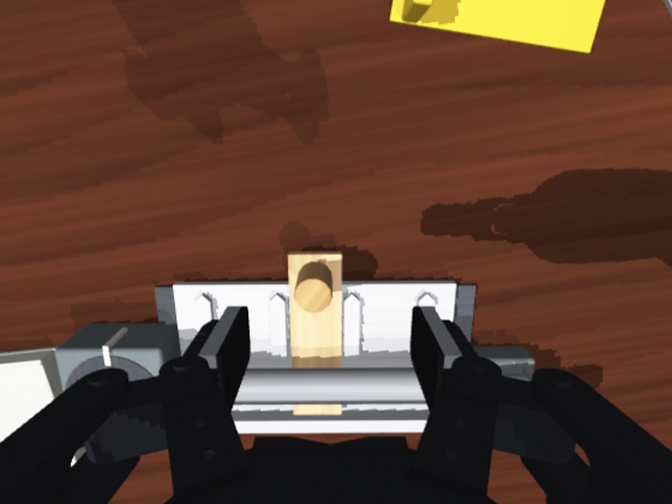

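The lever now leans away and the bar is clear. The peg top is at (314,295), slightly left of the finger midline. I grasp the peg.

Request:
apply_moves --deltas '[60,-33,-12,40,0,60,-33,-12,80,0,60,-33,-12,110,0,60,-33,-12,140,0,60,-33,-12,140,0,60,-33,-12,140,0,10,-33,-12,140,0,10,-33,-12,140,0,10,-33,-12,140,0,10,-33,-12,140,0,10,-33,-12,140,0,10,-33,-12,140,0]' --squeeze 60

```text
clock: 9.73
position: [0.5139, 0.0032, 0.0468]
ee_rot: [0.002, 0.078, 0.997, 0.0]
contact_force: [1.0, 0.3, 6.1]
width: 0.0246
gripper_force: 58.8
```

Request:
apply_moves --deltas '[10,0,0,0,0,10,0,0,0,0,10,10,0,0,0,10,25,0,0,0,10,40,0,0,0,10,60,0,0,0,10,80,0,0,0,10,100,0,0,0,10,115,0,0,0,10,115,0,0,0,10,115,0,0,0]'

```text
clock: 10.65
position: [0.3979, 0.0213, 0.0453]
ee_rot: [-0.0, 0.078, 0.997, 0.0]
contact_force: [0.3, 0.6, -1.2]
width: 0.0246
gripper_force: 58.8
```

Request:
apply_moves --deltas '[10,0,0,-40,0,10,0,0,-80,0,10,0,0,-105,7,10,0,0,-105,14,10,0,0,-105,21,10,0,0,-105,28,10,0,0,-105,35,10,0,0,-105,42,10,0,0,-105,49,10,0,0,-105,56,10,0,0,-105,63,10,0,0,-105,70]'

```text
clock: 11.65
position: [0.4001, 0.0209, 0.1504]
ee_rot: [0.0, 0.638, 0.77, 0.0]
contact_force: [-0.2, -0.7, -1.5]
width: 0.0242
gripper_force: 59.1
```

Run:
```python
from h import *
p=get_image("top"); save(p,"top1.png",(200,120,480,330),2.8)
b=p["frame"].astype(int)
print("tray",[(r["point"],r["score"],atz(p,r["point"],0)) for r in place_of("tray",p)])
# tray outline: white region
m=((b.min(2)>170)&(b.max(2)-b.min(2)<40)).astype(np.uint8)
n,l,st,ce=cv2.connectedComponentsWithStats(m)
for i in range(1,n):
    if st[i,4]>800:
        pts=np.argwhere(l==i)[:,::-1].astype(np.float32); r=cv2.minAreaRect(pts); bx=cv2.boxPoints(r)
        print(st[i],np.array([atz(p,q,.022)[:2] for q in bx]),atz(p,r[0],.022))
print(get_state()["qpos"]); a=-.05
go(np.array([.61,-.317,.15])+np.array([-.053*np.sin(a),.053*np.cos(a),0]),a-np.pi/2)
```

```text
tray [([428.7, 179.0], 0.6, array([ 0.6111, -0.3268,  0.    ])), ([189.5, 254.1], 0.55, array([0.4035, 0.3129, 0.    ]))]
[    0     0   510    52 24986] [[ 0.9536  0.8483]
 [ 1.1049  0.8629]
 [ 1.1247 -0.567 ]
 [ 0.9712 -0.5571]] [1.0379 0.151  0.022 ]
[191  57  35  32 870] [[0.9426 0.3242]
 [0.9438 0.2307]
 [0.8541 0.2284]
 [0.853  0.3209]] [0.8982 0.2761 0.022 ]
[ 394  153   73   52 3416] [[ 0.547  -0.2213]
 [ 0.6791 -0.2315]
 [ 0.671  -0.4282]
 [ 0.5389 -0.4149]] [ 0.6085 -0.3239  0.022 ]
[ 273  157   84   34 1839] [[ 0.6042  0.1014]
 [ 0.6679  0.0921]
 [ 0.634  -0.1279]
 [ 0.5707 -0.117 ]] [ 0.6191 -0.0129  0.022 ]
[ 267  181   86   36 2030] [[ 0.5368  0.1119]
 [ 0.6011  0.1024]
 [ 0.5667 -0.1201]
 [ 0.5028 -0.109 ]] [ 0.5517 -0.0038  0.022 ]
[ 292  221   56   50 2354] [[ 0.3775  0.0478]
 [ 0.4925  0.0329]
 [ 0.4749 -0.1072]
 [ 0.3603 -0.0904]] [ 0.4259 -0.0292  0.022 ]
[416 242  25  55 849] [[ 0.304  -0.2737]
 [ 0.4418 -0.296 ]
 [ 0.4355 -0.3498]
 [ 0.2978 -0.3265]] [ 0.3692 -0.3114  0.022 ]
[ 263  345   85   51 2026] [[ 0.0578  0.1178]
 [ 0.1803  0.1012]
 [ 0.1538 -0.0995]
 [ 0.0319 -0.0798]] [0.1055 0.0099 0.022 ]
[ 298  384   47   36 1372] [[ 0.0838  0.0273]
 [ 0.0844 -0.0872]
 [ 0.002  -0.0862]
 [ 0.0015  0.0271]] [ 0.0427 -0.0297  0.022 ]
[-0.122   0.0984  2.0043  0.0001  1.0382 -0.3152]
shift [-320.5  154.1    0.5] turn 13.9
```

View pics/top1.png

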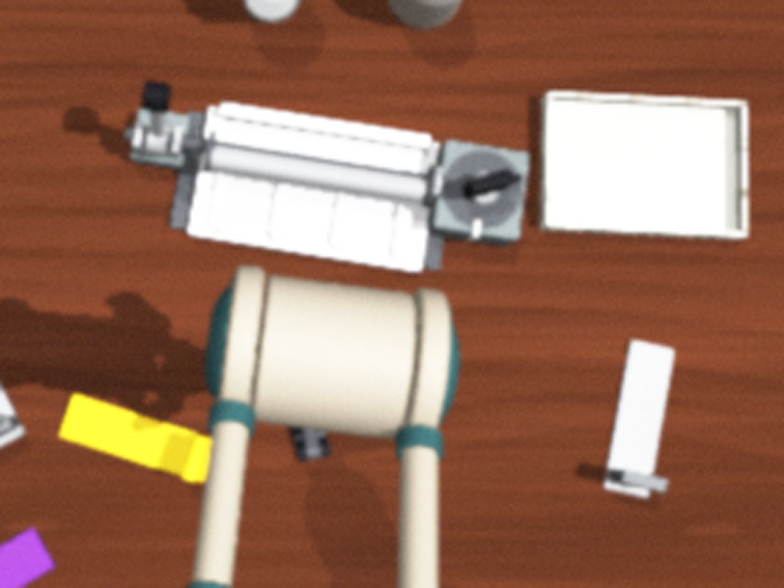

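Lever grip at (155,95) leans away and the tray stands empty at (645,165). The right-hand steel plate has been knocked and now lies about (640,415). I carry the blank to the tray.

Request:
apply_moves --deltas '[10,-40,20,0,7,10,-80,38,0,14,10,-120,57,0,14,10,-155,75,0,14,10,-190,92,0,14,10,-225,109,0,14,10,-260,124,0,14,10,-295,140,0,14,10,-325,153,0,14,10,-325,153,0,14,10,-325,153,0,14,10,-325,153,0,14]'

```text
clock: 12.75
position: [0.6108, -0.2681, 0.1493]
ee_rot: [-0.001, 0.725, 0.689, -0.0]
contact_force: [0.0, -0.1, -0.7]
width: 0.0244
gripper_force: 59.4
```

Request:
apply_moves --deltas '[10,0,0,0,0,10,0,0,0,0,10,0,0,30,0,10,0,0,60,0,10,0,0,80,0,10,0,0,95,0,10,0,0,100,0,10,0,0,100,0,10,0,0,100,0]'

```text
clock: 13.5
position: [0.6116, -0.2682, 0.0512]
ee_rot: [0.001, 0.725, 0.689, 0.0]
contact_force: [-0.2, -0.1, -0.3]
width: 0.0245
gripper_force: 59.5
```

Run:
```python
from h import *
p=get_image("scene"); save(p,"scene1.png",(90,150,330,330),3.3); s=get_state(); print(s["position"],s["qpos"],s["contact_force"])
p=get_image("top"); print([(r["point"],r["score"],atz(p,r["point"],.015)) for r in place_of("blank",p)])
```

```text
[ 0.612  -0.2686  0.0518] [-0.5176  0.5618  1.5554  0.0001  1.0219 -0.467 ] [ 0.1559  0.2424 -0.0876]
[]
```

View pics/scene1.png

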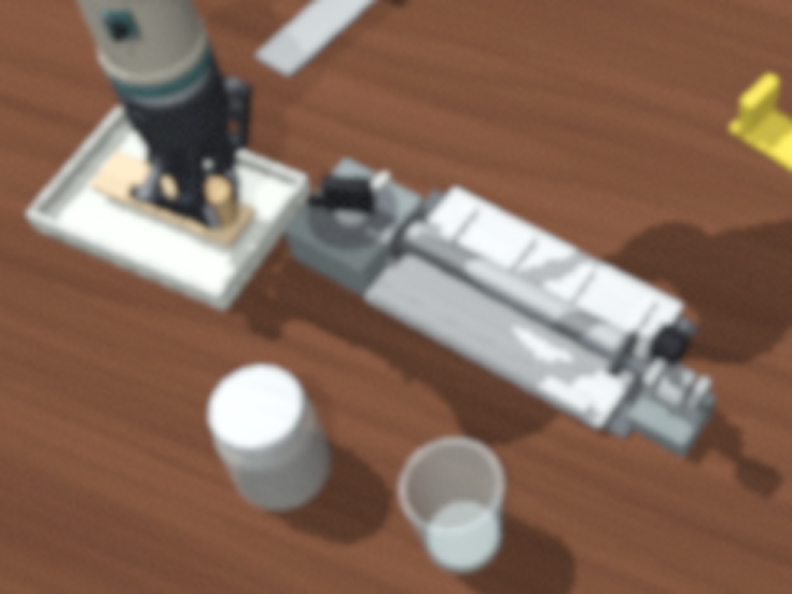

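The blank, peg at (222,198), lies over the tray interior and clear of the walls. I lower and release it.

Request:
apply_moves --deltas '[10,0,0,6,0,10,0,0,12,0,10,0,0,15,0,10,0,0,16,0,10,0,0,16,0,50,0,0,16,0,50,0,0,16,0,50,0,0,16,0,50,0,0,16,0,50,0,0,-20,0,50,0,0,-60,0,50,0,0,-95,0]'

```text
clock: 14.65
position: [0.6109, -0.2684, 0.1457]
ee_rot: [-0.001, 0.725, 0.689, -0.0]
contact_force: [-0.1, -0.4, -0.2]
width: 0.0501
gripper_force: 0.0
```

Run:
```python
from h import *
go([.573,-.163,.16],-np.pi/2+.35)
print(psi())
```

```text
shift [103.3 -43.3 -14.1] turn -23.0
-1.6221986261854695
```

Request:
apply_moves --deltas '[60,0,0,-50,-7,60,30,-12,-50,-14,60,65,-28,-50,-16,60,103,-43,-50,-16,60,103,-43,-50,-16,60,103,-43,-50,-16,60,103,-43,-50,-16,60,103,-43,-50,-16]'

```text
clock: 15.32
position: [0.5741, -0.1645, 0.195]
ee_rot: [0.0, 0.622, 0.783, -0.0]
contact_force: [0.1, -0.3, 0.4]
width: 0.06
gripper_force: 0.0
```

```bash
python3 w.py w3.png nut_grip:74 blank:4 tray:0
```

```text
15.3167 [ 0.5741 -0.1645  0.195 ] -1.3435046759291391 [ 0.0583 -0.3413  0.3694]
nut_grip [(array([280., 206.]), 0.82, array([ 0.5784, -0.1627,  0.074 ]))]
blank [(array([275., 332.]), 0.65, array([ 0.6113, -0.3203,  0.004 ]))]
tray []
```

View pics/w3.png

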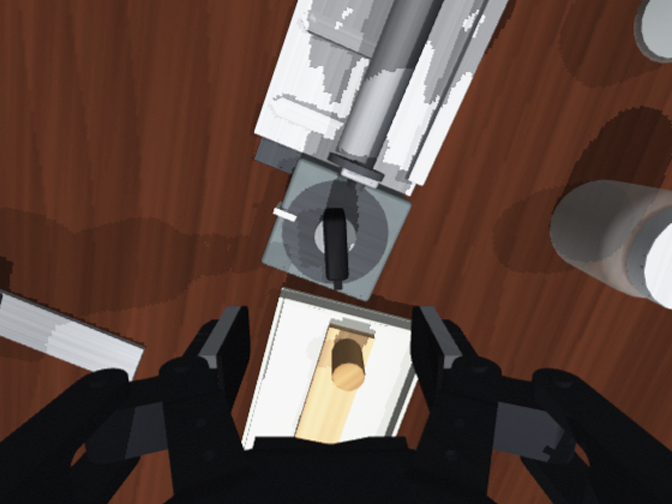

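The blank lies in the tray (origin 6 mm or less off centre). The nut bar is at (336,245) with its pointer down at (338,288) and the index line at (285,214). I pinch the bar.

Request:
apply_moves --deltas '[45,1,3,40,-5,45,1,3,80,-5,45,1,3,105,-5,45,1,3,120,-5,45,1,3,120,-5,45,1,3,120,-5,2,1,3,120,-5,2,1,3,120,-5,2,1,3,120,-5,2,1,3,120,-5,2,1,3,120,-5,2,1,3,120,-5]' --squeeze 50

```text
clock: 16.52
position: [0.5773, -0.1624, 0.0771]
ee_rot: [0.002, 0.587, 0.809, 0.0]
contact_force: [-1.0, -1.0, 6.8]
width: 0.0132
gripper_force: 49.3
```

Request:
apply_moves --deltas '[2,0,0,0,0,2,0,0,0,0,2,0,0,0,0]'

```text
clock: 16.77
position: [0.5773, -0.1624, 0.0771]
ee_rot: [0.002, 0.587, 0.809, 0.0]
contact_force: [-0.9, -0.9, 6.0]
width: 0.0133
gripper_force: 49.3
```

Run:
```python
from h import *
s=get_state(); print(psi(),s["contact_force"],s["moment"],s["qpos"],np.degrees(psi()+np.pi+.152))
```

```text
-1.2555699603870991 [-0.8664 -0.8816  6.0187] [-0.1805  0.1334 -0.0048] [-0.39    0.4495  1.6953 -0.0004  0.9932 -0.705 ] 116.77009887239979
```

Request:
apply_moves --deltas '[2,0,0,0,6,2,0,0,0,12,2,0,0,0,18,2,0,0,0,24,2,0,0,0,30,2,0,0,0,36,2,0,0,0,42,2,0,0,0,48,2,0,0,0,54,2,0,0,0,60,2,0,0,0,66,2,0,0,0,66]'

```text
clock: 17.77
position: [0.5763, -0.1622, 0.0771]
ee_rot: [0.001, 0.934, 0.357, 0.0]
contact_force: [-3.0, 0.3, 7.4]
width: 0.0128
gripper_force: 49.7
```

Request:
apply_moves --deltas '[2,0,0,0,6,2,0,0,0,12,2,0,0,0,18,2,0,0,0,24,2,0,0,0,30,2,0,0,0,36,2,0,0,0,42,2,0,0,0,48,2,0,0,0,51,2,0,0,0,51,2,0,0,0,51,2,0,0,0,51]'

```text
clock: 18.77
position: [0.5761, -0.1614, 0.0771]
ee_rot: [-0.0, 0.997, -0.078, 0.0]
contact_force: [-2.5, 1.2, 7.2]
width: 0.0131
gripper_force: 49.8
```

Request:
apply_moves --deltas '[45,0,0,0,0,45,0,0,0,0,45,0,0,0,0,45,0,0,-40,0,45,0,0,-80,0,45,0,0,-120,0,45,0,0,-120,0,45,0,0,-120,0]'

```text
clock: 19.43
position: [0.5778, -0.1624, 0.1981]
ee_rot: [0.001, 0.997, -0.078, 0.003]
contact_force: [-0.8, -0.6, -1.1]
width: 0.0451
gripper_force: 0.0
```

```bash
python3 w.py w4.png nut_grip:74
python3 - <<'E'
from h import *
s=get_state(); print(psi(),s["qpos"])
p=get_image("top"); print([(r["point"],round(r["score"],2),atz(p,r["point"],0)) for r in place_of("plate1",p)])
p2=get_image("scene"); print([(r["point"],round(r["score"],2),atz(p2,r["point"],0)) for r in place_of("plate1",p2)])
# grey plates: blade contours via low saturation, near the two spots
b=p["frame"].astype(int); m=((b.max(2)-b.min(2)<35)&(b.min(2)>130)).astype(np.uint8)
n,l,st,ce=cv2.connectedComponentsWithStats(m)
for i in range(1,n):
    if 500<st[i,4]<1300:
        pts=np.argwhere(l==i)[:,::-1].astype(np.float32); bx=cv2.boxPoints(cv2.minAreaRect(pts)); print(st[i],np.array([atz(p,q,.004)[:2] for q in bx]).round(3).tolist())
E
```

```text
19.4333 [ 0.5778 -0.1624  0.1981] 2.9855563715458584 [-0.8495 -0.6357 -1.0973]
nut_grip [(array([271., 208.]), 0.72, array([ 0.578 , -0.1595,  0.074 ]))]
2.985497225620703 [-0.39    0.3442  1.5411  0.0001  1.2581  1.3369]
[([124.0, 275.9], 0.91, array([0.3456, 0.4814, 0.    ])), ([249.7, 276.3], 0.87, array([0.347 , 0.1535, 0.    ])), ([191.3, 252.7], 0.57, array([0.4072, 0.3083, 0.    ]))]
[([333.2, 194.0], 0.97, array([0.3361, 0.1471, 0.    ])), ([393.4, 180.6], 0.83, array([0.2192, 0.2967, 0.    ])), ([449.1, 232.4], 0.73, array([0.3404, 0.4821, 0.    ])), ([381.5, 229.4], 0.67, array([0.402 , 0.3086, 0.    ])), ([186.6, 155.0], 0.66, array([ 0.3657, -0.3218,  0.    ]))]
[190  56  37  34 966] [[0.904, 0.346], [0.978, 0.28], [0.907, 0.211], [0.835, 0.277]]
[344  92  26  29 561] [[0.818, -0.086], [0.869, -0.136], [0.814, -0.187], [0.764, -0.138]]
[456 163  22  53 551] [[0.518, -0.391], [0.66, -0.431], [0.653, -0.461], [0.511, -0.421]]
[171 228  34  46 699] [[0.456, 0.365], [0.475, 0.329], [0.369, 0.27], [0.35, 0.306]]
[513 399  47  21 740] [[0.046, -0.517], [0.046, -0.634], [-0.001, -0.63], [-0.002, -0.514]]
```

View pics/w4.png

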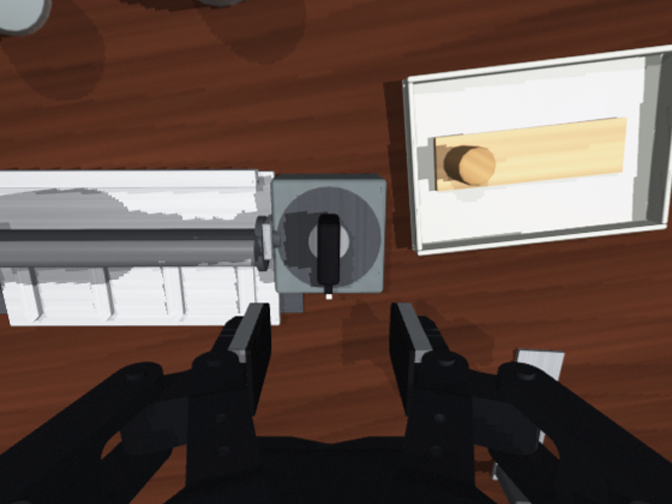

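The pointer (328,296) sits on the index line. The blank lies flat in the tray, peg at (470,165). Next is the right-hand plate.

Run:
```python
from h import *
go([.309,-.313,.2],-1.73)
```

```text
shift [-239.5  191.1   -6. ] turn -89.8
```

Request:
apply_moves --deltas '[45,-27,21,-5,-7,45,-54,42,-5,-14,45,-80,64,-5,-21,45,-107,85,-5,-28,45,-134,107,-5,-35,45,-160,128,-5,-42,45,-187,149,-5,-49,45,-213,170,-5,-56,45,-240,191,-5,-63,45,-240,191,-5,-70,45,-240,191,-5,-77,45,-240,191,-5,-84]'

```text
clock: 20.73
position: [0.3083, -0.3132, 0.1994]
ee_rot: [-0.001, 0.799, 0.601, 0.0]
contact_force: [0.1, 1.1, 0.1]
width: 0.0452
gripper_force: 0.0
```

Request:
apply_moves --deltas '[45,0,0,0,-6,45,0,0,0,-6,45,0,0,0,-6,45,0,0,0,-6]'

```text
clock: 21.07
position: [0.3093, -0.3129, 0.1998]
ee_rot: [-0.001, 0.769, 0.64, 0.0]
contact_force: [0.0, -0.6, 0.5]
width: 0.045
gripper_force: 0.0
```

```bash
python3 w.py w5.png plate1:0
python3 - <<'E'
from h import *
p=get_image("wrist"); b=p["frame"].astype(int)
m=((b.max(2)-b.min(2)<30)&(b.min(2)>140)).astype(np.uint8)
n,l,st,ce=cv2.connectedComponentsWithStats(m)
for i in range(1,n):
    if st[i,4]>1500:
        pts=np.argwhere(l==i)[:,::-1].astype(np.float32); bx=cv2.boxPoints(cv2.minAreaRect(pts)); print(st[i],bx.round(0).tolist(),np.array([atz(p,q,.004)[:2] for q in bx]).round(4).tolist())
E
```

```text
21.0667 [ 0.3093 -0.3129  0.1998] -1.753675823289606 [ 0.0214 -0.6089  0.5294]
plate1 [(array([334., 176.]), 0.85, array([ 0.3679, -0.3142,  0.    ]))]
[ 528   34   32  217 5270] [[528.0, 34.0], [559.0, 34.0], [559.0, 250.0], [528.0, 250.0]] [[0.5478, -0.221], [0.574, -0.2258], [0.5832, -0.4309], [0.5521, -0.4252]]
[ 262  152  150   54 6105] [[261.0, 205.0], [263.0, 152.0], [411.0, 157.0], [409.0, 210.0]] [[0.2933, -0.3287], [0.3049, -0.2787], [0.4415, -0.3089], [0.4359, -0.3604]]
```

View pics/w5.png

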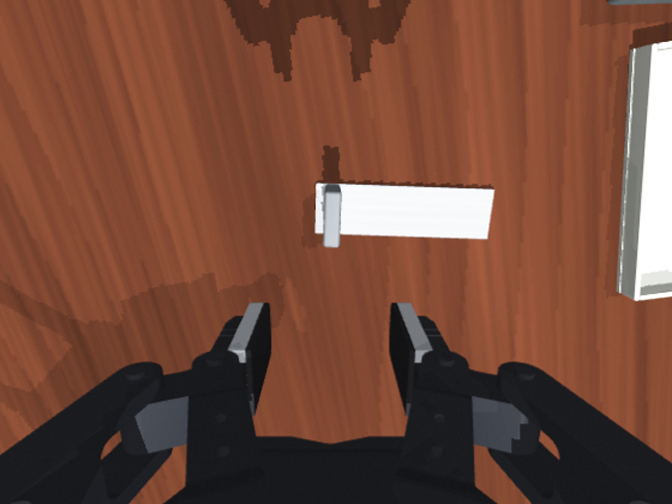

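Plate seen at (405,212), with its grip on the left, top face at about (332,220). The plate yaw is about -0.21.

Run:
```python
from h import *
p=get_image("wrist"); print(atz(p,(332/1.2,220/1.2),.047), atz(p,(491/1.2,213.5/1.2),.004))
go([.3137,-.306,.028],-.21-np.pi/2)
```

```text
[ 0.3136 -0.3017  0.047 ] [ 0.4383 -0.3284  0.004 ]
shift [  7.6   2.9 172.2] turn 1.6
```

Request:
apply_moves --deltas '[45,11,3,40,2,45,11,3,80,2,45,11,3,120,2,45,11,3,150,2,45,11,3,165,2,45,11,3,171,2,45,11,3,171,2,2,11,3,171,2,2,11,3,171,2,2,11,3,171,2,2,11,3,171,2,2,11,3,171,2]' --squeeze 80

```text
clock: 22.27
position: [0.315, -0.3038, 0.0307]
ee_rot: [0.002, 0.779, 0.627, -0.0]
contact_force: [-0.6, 0.7, 6.6]
width: 0.0109
gripper_force: 78.9
```

Request:
apply_moves --deltas '[2,0,0,0,0,2,0,0,0,0,2,0,0,0,0,2,0,0,-10,0,2,0,0,-30,0,2,0,0,-60,0,2,0,0,-60,0]'

```text
clock: 22.85
position: [0.3165, -0.3055, 0.0937]
ee_rot: [0.005, 0.779, 0.627, -0.0]
contact_force: [1.4, -1.0, -1.6]
width: 0.0109
gripper_force: 78.1
```

```bash
python3 w.py w6.png plate1:60
python3 - <<'E'
from h import *
c=np.load("c.npy")
print(clampX(c,(-217,-58,0)))
go(clampX(c,(-92-120,-58,75))[0],c[2]-np.pi/2)
E
```

```text
22.85 [ 0.3165 -0.3055  0.0937] -1.7864653928177106 [ 1.3828 -0.9579 -1.5616]
plate1 [(array([390., 255.]), 0.76, array([ 0.3743, -0.3188,  0.06  ]))]
[[ 0.3767 -0.034   0.    ]]
shift [276.9   7.6  14.9] turn -3.6
```

View pics/w6.png

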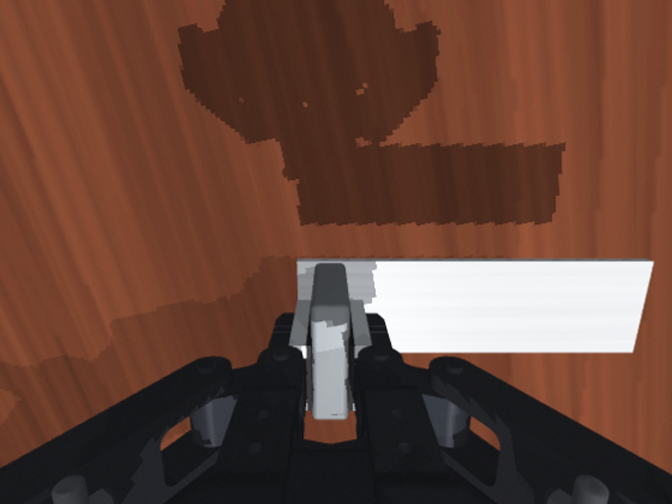

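The plate is held square to the tool. I check the lateral offset from its edges.

```bash
cat > off.py <<'E'
from h import *
import sys
# pixels (1.2x view) of points on upper and lower blade edge, plate underside = TCP z - h
p=get_image("wrist"); s=get_state(); m=rot(s["ee_rot"]); h=float(sys.argv[1])
v=np.array([float(a) for a in sys.argv[2:]]).reshape(-1,2)/1.2
for q in v: print((m.T@(atz(p,q,s["position"][2]-h+.004)-np.array(s["position"]))*1000).round(1))
E
python3 off.py .0307 500 260 500 352 653 261 633 352
```

```text
[21.3 68.4 26.7]
[-19.4  73.2  26.8]
[ 20.9 129.   26.8]
[-19.5 129.4  26.8]
```

Run:
```python
from h import *
c=np.load("c.npy"); go(clampX(c,(-215,-58.5,75))[0],c[2]-np.pi/2)
```

```text
shift [275.5   5.5  14.4] turn -3.6
```

Request:
apply_moves --deltas '[2,40,1,0,-2,2,80,2,0,-4,2,120,3,0,-4,2,160,4,0,-4,2,200,5,0,-4,2,240,6,10,-4,2,265,6,20,-4,2,276,6,20,-4,2,276,6,20,-4,2,276,6,20,-4]'

```text
clock: 23.83
position: [0.3784, -0.0339, 0.0684]
ee_rot: [-0.001, 0.756, 0.655, -0.001]
contact_force: [0.5, 0.1, -1.4]
width: 0.011
gripper_force: 78.2
```

```bash
python3 w.py w7.png lane0:18
python3 - <<'E'
from h import *
c=np.load("c.npy"); go(clampX(c,(-215,-58.5,52))[0],c[2]-np.pi/2)
E
```

```text
23.8333 [ 0.3784 -0.0339  0.0684] -1.7143807304115282 [ 0.5152  0.1154 -1.3827]
lane0 []
shift [ 0.3 -0.5 16.9] turn 0.3
```

View pics/w7.png

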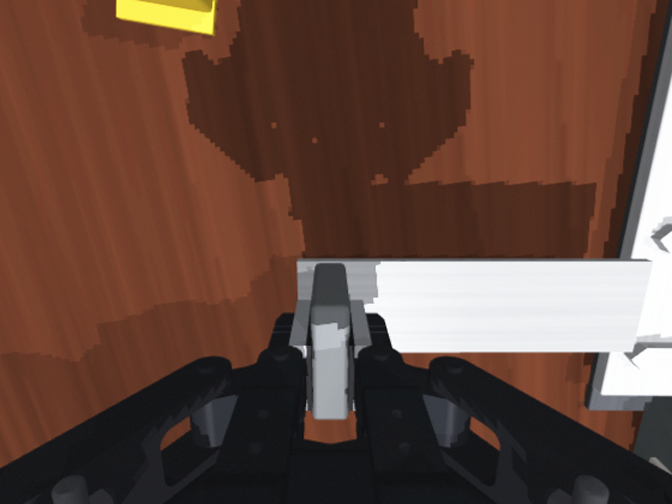

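Rail tips show at (652,237) and (628,352), beside the plate's nose. I measure the lane centre from them.

Run:
```python
from h import *
c=np.load("c.npy")
p=get_image("wrist"); s=get_state(); m=rot(s["ee_rot"])
for q in((652,237),(628,352)):
    X=atz(p,np.array(q)/1.2,.022); print(X,(m.T@(X-np.array(s["position"]))*1000).round(1))
print(clampX(c,[(-74,-29,22),(-74,-87,22)]))
save(p,"w7c.png",(420,160,560,360),4)
```

```text
[ 0.5223 -0.0293  0.022 ] [ 27.  140.7  47.1]
[ 0.515 -0.085  0.022] [-29.2 141.6  47.1]
[[ 0.5225 -0.027   0.022 ]
 [ 0.5137 -0.0843  0.022 ]]
```

View pics/w7c.png

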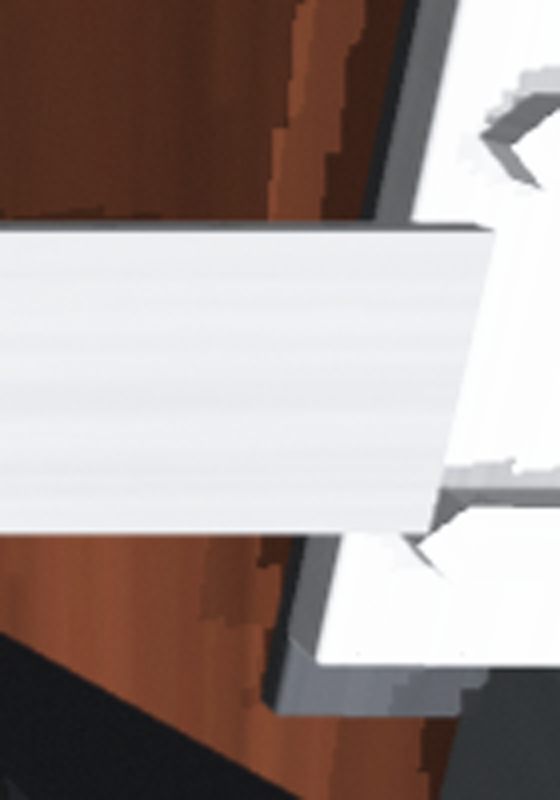

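The upper rail tip is at crop (485,138) and the lower one at (415,542). The lane centre is about 1 mm to the right of the blade. I lower the plate and push it in.

Request:
apply_moves --deltas '[2,-1,-2,10,0,2,-1,-2,17,0,2,-1,-2,17,0,2,-1,-2,17,0,2,-1,8,17,0,2,-1,20,17,0,2,-1,35,17,0,2,-1,50,17,0,2,-1,65,17,0,2,-1,80,17,0,2,-1,80,17,0,2,-1,80,17,0]'

```text
clock: 24.98
position: [0.4601, -0.0475, 0.0525]
ee_rot: [0.001, 0.757, 0.654, 0.0]
contact_force: [0.2, -1.5, -1.6]
width: 0.011
gripper_force: 78.3
```

```bash
cat > cl.py <<'E'
from h import *
c=np.load("c.npy"); s=get_state(); d=np.array(s["position"])-[c[0],c[1],0]; a=c[2]
print(s["clock"],"TCP in clamp",np.array([d[0]*np.cos(a)+d[1]*np.sin(a),-d[0]*np.sin(a)+d[1]*np.cos(a),d[2]])*1000,"yaw err",psi()-a,"F",s["contact_force"],s["moment"],s["width"])
E
python3 cl.py
```

```text
24.9833 TCP in clamp [-132.5272  -58.7728   52.4805] yaw err -1.5645203724909917 F [ 0.1961 -1.4608 -1.5825] [-0.1361  0.0132 -0.1002] 0.011032307368776277
```

Request:
apply_moves --deltas '[2,0,12,0,0,2,0,24,0,0,2,0,32,0,0,2,0,36,0,0,2,0,38,0,0,2,0,38,0,0,2,0,38,0,0]'

```text
clock: 25.57
position: [0.4957, -0.0527, 0.0523]
ee_rot: [0.0, 0.757, 0.654, 0.0]
contact_force: [0.4, -2.0, -2.5]
width: 0.0109
gripper_force: 78.2
```

Request:
apply_moves --deltas '[2,0,1,0,0,2,0,2,0,0,2,0,3,0,0,2,0,3,0,0,2,0,3,0,0]'

```text
clock: 25.98
position: [0.4985, -0.0531, 0.0522]
ee_rot: [-0.0, 0.757, 0.654, -0.0]
contact_force: [-1.6, -1.8, -1.5]
width: 0.0112
gripper_force: 78.2
```

```bash
python3 cl.py
```

```text
25.9833 TCP in clamp [-93.7556 -58.4645  52.2087] yaw err -1.5645841335625714 F [-1.6032 -1.7534 -1.5351] [-0.3865  0.4478 -0.0959] 0.0111810973572544
```

Request:
apply_moves --deltas '[2,0,1,1,0,2,0,2,2,0,2,0,2,3,0,2,0,3,3,0,2,0,3,3,0,2,0,3,3,0]'

```text
clock: 26.48
position: [0.5007, -0.0534, 0.0491]
ee_rot: [-0.001, 0.757, 0.654, -0.001]
contact_force: [-4.3, -2.6, 1.3]
width: 0.0112
gripper_force: 78.8
```

Request:
apply_moves --deltas '[2,0,1,0,0,2,0,1,0,0,2,0,2,0,0,2,0,2,0,0]'

```text
clock: 26.82
position: [0.5008, -0.0533, 0.0489]
ee_rot: [-0.002, 0.757, 0.654, -0.002]
contact_force: [-8.3, -1.9, 4.4]
width: 0.0111
gripper_force: 79.2
```

```bash
python3 cl.py
```

```text
26.8167 TCP in clamp [-91.3765 -58.3534  48.8695] yaw err -1.564420954404166 F [-8.3125 -1.8937  4.3553] [-0.3889  1.0207 -0.2127] 0.011134516825583881
```

Request:
apply_moves --deltas '[40,0,-2,0,0,40,0,-2,0,0,40,0,-2,0,0,40,0,-2,0,0,40,0,-2,-30,0,40,0,-2,-60,0,40,0,-2,-100,0,40,0,-2,-140,0,40,0,-2,-150,0,40,0,-2,-150,0]'

```text
clock: 27.65
position: [0.5049, -0.054, 0.2034]
ee_rot: [0.004, 0.757, 0.654, 0.003]
contact_force: [-0.3, 1.3, -0.3]
width: 0.0401
gripper_force: 0.0
```

Run:
```python
from h import *
p=get_image("top"); save(p,"top2.png",(100,140,500,340),2)
print([(r["point"],round(r["score"],2),atz(p,r["point"],0)) for r in place_of("plate1",p)])
go([.355,.28,.2],.508-np.pi/2)
```

```text
[([191.5, 253.9], 0.88, array([0.4041, 0.3076, 0.    ])), ([124.4, 277.3], 0.84, array([0.342 , 0.4802, 0.    ])), ([253.9, 276.9], 0.68, array([0.3455, 0.1424, 0.    ])), ([192.7, 326.4], 0.62, array([0.2185, 0.2978, 0.    ])), ([308.5, 195.0], 0.59, array([ 0.5641, -0.0007,  0.    ]))]
shift [ 308.5 -193.6   -1. ] turn -37.5
```

View pics/top2.png

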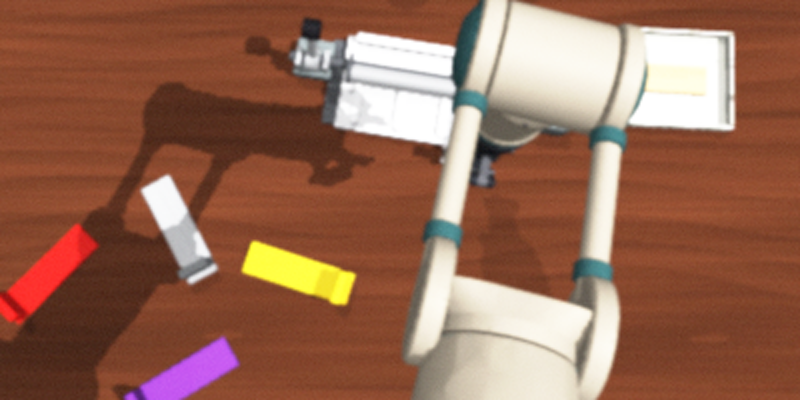

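The plate still to load is at (180,228), grip at its lower right. Yellow, red and purple are the look-alikes. That was my last allowed view, so from here I work by numbers.

Request:
apply_moves --deltas '[45,34,-22,0,-4,45,68,-43,0,-8,45,102,-64,0,-12,45,136,-86,0,-16,45,170,-107,0,-20,45,205,-129,0,-24,45,240,-150,0,-28,45,275,-172,0,-32,45,308,-194,0,-37,45,308,-194,0,-37,45,308,-194,0,-37,45,308,-194,0,-37]'

```text
clock: 28.75
position: [0.3538, 0.2787, 0.1975]
ee_rot: [-0.001, 0.51, 0.86, -0.002]
contact_force: [0.2, -1.1, 0.5]
width: 0.0447
gripper_force: 0.0
```

Run:
```python
from h import *
s=get_state(); print(s["position"],psi())
p=get_image("wrist"); b=p["frame"].astype(int)
print([(r["point"],round(r["score"],2),atz(p,r["point"],0)) for r in place_of("plate1",p)])
print("find",[(r["point"],round(r["score"],2)) for r in find_in("plate1",p)])
m=((b.max(2)-b.min(2)<30)&(b.min(2)>100)).astype(np.uint8); m[250:]=0
n,l,st,ce=cv2.connectedComponentsWithStats(m)
for i in range(1,n):
    if st[i,4]>600:
        pts=np.argwhere(l==i)[:,::-1].astype(np.float32); bx=cv2.boxPoints(cv2.minAreaRect(pts)); print(st[i],bx.round(0).tolist(),np.array([atz(p,q,.004)[:2] for q in bx]).round(4).tolist())
```

```text
[0.3538 0.2787 0.1975] -1.0701948118240465
[([214.1, 281.4], 0.66, array([0.3473, 0.1569, 0.    ])), ([146.8, 87.9], 0.64, array([0.2099, 0.3018, 0.    ])), ([334.5, 177.0], 0.63, array([0.4003, 0.3135, 0.    ]))]
find [([392.0, 27.0], 0.8), ([144.3, 75.1], 0.78), ([332.5, 177.9], 0.73), ([241.9, 255.2], 0.71), ([412.9, 406.7], 0.62)]
[ 264  158  150   54 6249] [[264.0, 211.0], [264.0, 158.0], [413.0, 158.0], [413.0, 211.0]] [[0.3564, 0.2518], [0.3319, 0.2975], [0.4543, 0.3646], [0.4843, 0.3219]]
```

Run:
```python
from h import *
p=get_image("wrist"); b=p["frame"].astype(int)
m=((b.max(2)-b.min(2)<30)&(b.min(2)>100)).astype(np.uint8); m[250:]=0
n,l,st,ce=cv2.connectedComponentsWithStats(m); m=l==(1+np.argmax(st[1:,4]))
cols=np.arange(310,398,4); top=[np.where(m[:,k])[0].min() for k in cols]; bot=[np.where(m[:,k])[0].max()+1 for k in cols]
print(top,bot)
T=np.array([atz(p,(k+.5,t),.004) for k,t in zip(cols,top)]); B=np.array([atz(p,(k+.5,t),.004) for k,t in zip(cols,bot)])
fa=[np.polyfit(q[:,0],q[:,1],1) for q in(T,B)]; print([np.arctan(f[0]) for f in fa]); phi=np.mean([np.arctan(f[0]) for f in fa])
mid=(T.mean(0)+B.mean(0))/2; print("width",np.linalg.norm(((T-B).mean(0))[:2]))
rows=range(165,206,5); nose=np.array([atz(p,(np.where(m[r])[0].max()+1,r+.5),.004) for r in rows]); u=np.array([np.cos(phi),np.sin(phi)]); nx=np.median(nose[:,:2]@u); v=np.array([-u[1],u[0]])
lat=mid[:2]@v; print("phi",phi,"nose spread",np.ptp(nose[:,:2]@u)); g=(nx-127e-3)*u+lat*v; print("grip",g)
go([*g,.028],phi-np.pi/2)
```

```text
[np.int64(157), np.int64(157), np.int64(157), np.int64(156), np.int64(156), np.int64(156), np.int64(156), np.int64(156), np.int64(156), np.int64(156), np.int64(156), np.int64(156), np.int64(156), np.int64(156), np.int64(156), np.int64(156), np.int64(156), np.int64(156), np.int64(156), np.int64(156), np.int64(156), np.int64(156)] [np.int64(199), np.int64(199), np.int64(199), np.int64(199), np.int64(199), np.int64(199), np.int64(199), np.int64(199), np.int64(198), np.int64(198), np.int64(198), np.int64(198), np.int64(198), np.int64(198), np.int64(198), np.int64(198), np.int64(198), np.int64(198), np.int64(198), np.int64(198), np.int64(198), np.int64(198)]
[np.float64(0.5057293191156158), np.float64(0.5141704880928579)]
width 0.04101634669964185
phi 0.5099499036042369 nose spread 0.12130485553828319
grip [0.3533 0.2853]
shift [  7.4   1.9 170.8] turn -0.7
```

Request:
apply_moves --deltas '[45,7,2,40,-1,45,7,2,80,-1,45,7,2,120,-1,45,7,2,150,-1,45,7,2,163,-1,45,7,2,169,-1,45,7,2,169,-1,2,7,2,169,-1,2,7,2,169,-1,2,7,2,169,-1,2,7,2,169,-1,2,7,2,169,-1]' --squeeze 80

```text
clock: 29.95
position: [0.3541, 0.2869, 0.0318]
ee_rot: [0.001, 0.503, 0.865, 0.001]
contact_force: [-0.5, -1.7, 7.9]
width: 0.0112
gripper_force: 79.0
```

Request:
apply_moves --deltas '[2,0,0,0,0,2,0,0,0,0,2,0,0,0,0,2,0,0,-10,0,2,0,0,-30,0,2,0,0,-70,0,2,0,0,-70,0]'

```text
clock: 30.53
position: [0.3566, 0.2888, 0.1059]
ee_rot: [0.003, 0.503, 0.865, 0.005]
contact_force: [1.0, -0.1, -1.4]
width: 0.0105
gripper_force: 78.3
```

```bash
cat > edge.py <<'E'
from h import *
import sys
h=float(sys.argv[1])
p=get_image("wrist"); s=get_state(); M=rot(s["ee_rot"]); b=p["frame"].astype(int)
m=((b.max(2)-b.min(2)<30)&(b.min(2)>130))
f=lambda u,v:(M.T@(atz(p,(u,v),s["position"][2]-h+.004)-np.array(s["position"]))*1000)
for k in(350,400,450,500):
    r=np.where(m[:,k])[0]; g=np.split(r,np.where(np.diff(r)>2)[0]+1); g=max(g,key=len); print(k,g[0],g[-1]+1,"edges tool",f(k+.5,g[0])[:2].round(1),f(k+.5,g[-1]+1)[:2].round(1))
for r in(225,240,255,270,285):
    q=np.where(m[r,340:])[0]; q=np.split(q,np.where(np.diff(q)>2)[0]+1)[0]+340; print("row",r,q[0],q[-1],"nose",f(q[-1]+1,r+.5).round(1)[:2])
E
python3 edge.py .0307
python3 - <<'E'
from h import *
c=np.load("c.npy"); print(get_state()["position"]); go(clampX(c,(-215,0,75))[0],c[2]-np.pi/2)
E
```

```text
350 221 296 edges tool [19.2 38. ] [-21.2  40.5]
400 221 296 edges tool [19.1 62.1] [-21.4  66.3]
450 221 296 edges tool [19.  86.3] [-21.6  92.1]
500 221 297 edges tool [ 18.9 110.5] [-22.3 118.2]
row 225 340 541 nose [ 16.6 131.3]
row 240 340 537 nose [  8.8 131. ]
row 255 340 534 nose [  0.8 131.2]
row 270 340 530 nose [ -7.4 130.9]
row 285 340 527 nose [-15.8 131.2]
[0.3557 0.2882 0.1038]
shift [-246.2 -103.9   27.7] turn 38.4
```

Run:
```python
from h import *
c=np.load("c.npy"); go(clampX(c,(-217,1,70))[0],c[2]-np.pi/2)
```

```text
shift [-244.1 -104.9   32.7] turn 38.4
```

Request:
apply_moves --deltas '[2,-27,-12,0,6,2,-54,-23,0,12,2,-81,-35,0,18,2,-108,-47,0,24,2,-135,-58,0,30,2,-162,-70,0,36,2,-189,-82,0,38,2,-216,-93,10,38,2,-244,-105,25,38,2,-244,-105,34,38,2,-244,-105,34,38,2,-244,-105,34,38]'

```text
clock: 31.58
position: [0.3812, 0.0225, 0.0655]
ee_rot: [-0.001, 0.757, 0.653, -0.001]
contact_force: [-0.8, -0.1, -1.3]
width: 0.0111
gripper_force: 78.2
```

Request:
apply_moves --deltas '[2,0,0,0,0,2,0,0,0,0]'

```text
clock: 31.75
position: [0.3826, 0.0233, 0.0666]
ee_rot: [0.0, 0.756, 0.654, 0.0]
contact_force: [0.8, 0.0, -2.2]
width: 0.0108
gripper_force: 78.2
```

```bash
python3 cl.py
python3 - <<'E'
from h import *
c=np.load("c.npy")
go(clampX(c,(-217,1,53))[0],c[2]-np.pi/2)
s=get_state(); M=rot(s["ee_rot"]); p=get_image("wrist"); b=p["frame"].astype(int)
# plate edges vs rails on columns near nose: print brightness steps
g=cv2.cvtColor(p["frame"],cv2.COLOR_RGB2GRAY).astype(int)
h=.0318; z=s["position"][2]-h+.004
f=lambda u,v,z:(M.T@(atz(p,(u,v),z)-np.array(s["position"]))*1000).round(1)
m=((b.max(2)-b.min(2)<30)&(b.min(2)>130))
for k in(400,440):
    r=np.where(m[180:340,k])[0]+180; print(k,r[0],r[-1],f(k+.5,r[0],z)[:2],f(k+.5,r[-1]+1,z)[:2])
tips=clampX(c,[(-74,29,22),(-74,-29,22)]); print("pred tips px",[proj(p,t) for t in tips],"tool",[(M.T@(t-np.array(s["position"]))*1000).round(1) for t in tips])
for t in tips:
    u,v=proj(p,t).astype(int); print(g[max(0,v-14):v+16:2,max(0,u-8):u+14:2])
E
```

```text
31.75 TCP in clamp [-219.8896   -0.5221   66.5991] yaw err -1.5630435350130214 F [ 0.7888  0.0431 -2.1721] [-0.0238  0.0351  0.0023] 0.010809595994201983
shift [ 1.5  2.9 13.6] turn 0.4
400 221 296 [19.9 60.1] [-20.7  64.3]
440 221 295 [19.9 79.1] [-20.1  84.5]
pred tips px [array([557.2729, 195.2272]), array([532.8108, 295.3515])] tool [array([ 28.4, 146.1,  44.7]), array([-29.6, 145.6,  44.7])]
[[253 253 252 252 253 253]
 [253 253 252 252 253 233]
 [253 253 252 253 206 211]
 [253 252 252 253 208 212]
 [253 252 201 204 209 167]
 [253 252 201 204 175 110]
 [253 252 252 167 116 115]
 [247 243 151 111 112 113]
 [243 243 197 139 120 111]
 [243 243 243 163 146 144]
 [251 251 246 246 162 142]
 [252 248 246 248 233 145]
 [252 248 247 248 246 217]
 [252 246 247 248 246 246]
 [252 253 254 247 246 246]]
[[236 235 251 253 253 254 254 233 207 208 208]
 [235 234 252 252 253 244 235 205 208 208 208]
 [235 239 252 252 253 237 211 174 131 120 132]
 [237 247 253 239 232 223 166 112 110 112 111]
 [236 250 253 207 178 139 113 111 110 109 112]
 [234 251 248 214 137 111 108 108 110 111 110]
 [236 247 238 118 112 115 112 109 109 111 246]
 [238 245 245 178 113 112 113 115 181 249 253]
 [245 245 245 245 170 120 112 226 253 253 252]
 [201 195 163 169 236 163 208 253 254 254 253]
 [202 180 163 170 194 180 149 240 253 254 254]
 [130 130 132 122 111 108  99 138 250 253 254]
 [ 98  98  97  97  98  96  88  87 148 251 253]
 [225 225 224 224 224 225 224 224 224 222 252]
 [236 235 235 235 234 234 234 234 234 234 237]]
```

The rail tips and the blade agree with the model to about 0.5 mm. I lower the plate and push it in.

Request:
apply_moves --deltas '[2,0.5,0,7,0,2,0.5,0,14,0,2,0.5,0,14,0,2,0.5,8,14,0,2,0.5,16,14,0,2,0.5,30,14,0,2,0.5,45,14,0,2,0.5,60,14,0,2,0.5,75,14,0,2,0.5,85,14,0,2,0.5,85,14,0,2,0.5,85,14,0]'

```text
clock: 32.8
position: [0.467, 0.0105, 0.0521]
ee_rot: [-0.0, 0.757, 0.654, -0.0]
contact_force: [-0.2, 0.1, -1.5]
width: 0.0108
gripper_force: 78.3
```

```bash
python3 cl.py
```

```text
32.8 TCP in clamp [-134.4764   -0.3478   52.1423] yaw err -1.564869113476347 F [-0.1853  0.0952 -1.5333] [0.0438 0.0967 0.0223] 0.010778099518536406
```

Request:
apply_moves --deltas '[2,0,12,0,0,2,0,24,0,0,2,0,34,0,0,2,0,38,1,0,2,0,39,2,0,2,0,40,2,0,2,0,40,2,0,2,0,40,2,0]'

```text
clock: 33.47
position: [0.5054, 0.005, 0.0501]
ee_rot: [-0.0, 0.757, 0.654, -0.0]
contact_force: [-0.0, -0.2, -2.0]
width: 0.0109
gripper_force: 78.4
```

Request:
apply_moves --deltas '[2,0,1,0,0,2,0,2,0,0,2,0,3,0,0,2,0,3,0,0,2,0,3,0,0]'

```text
clock: 33.88
position: [0.5092, 0.0044, 0.0503]
ee_rot: [0.0, 0.757, 0.654, 0.0]
contact_force: [1.1, 0.4, -1.8]
width: 0.0111
gripper_force: 78.4
```

```bash
python3 cl.py
```

```text
33.8833 TCP in clamp [-91.8068  -0.042   50.3357] yaw err -1.564722451660592 F [ 1.0576  0.3871 -1.7712] [-0.0191  0.1144 -0.0387] 0.01107771457471228
```

Request:
apply_moves --deltas '[2,0,1,0.5,0,2,0,2,1,0,2,0,3,1,0,2,0,3,1,0,2,0,3,1,0]'

```text
clock: 34.3
position: [0.5095, 0.0044, 0.0491]
ee_rot: [-0.002, 0.757, 0.654, -0.002]
contact_force: [-6.0, 0.9, 3.5]
width: 0.0108
gripper_force: 79.2
```

```bash
python3 cl.py
```

```text
34.3 TCP in clamp [-91.5174   0.0508  49.0832] yaw err -1.564703439385491 F [-6.0255  0.9388  3.4946] [ 0.1123  0.6593 -0.0064] 0.010804355409141838
```

Request:
apply_moves --deltas '[40,0,-2,0,0,40,0,-2,0,0,40,0,-2,0,0,40,0,-2,0,0,40,0,-2,-30,0,40,0,-2,-60,0,40,0,-2,-100,0,40,0,-2,-140,0,40,0,-2,-160,0,40,0,-2,-160,0]'

```text
clock: 35.13
position: [0.514, 0.0038, 0.215]
ee_rot: [0.005, 0.757, 0.654, 0.004]
contact_force: [1.0, 0.8, 0.3]
width: 0.0402
gripper_force: 0.0
```

Run:
```python
from h import *
c=np.load("c.npy")
def cf(X):
    d=np.array(X)-[c[0],c[1],0];a=c[2]; return np.array([d[0]*np.cos(a)+d[1]*np.sin(a),-d[0]*np.sin(a)+d[1]*np.cos(a)])*1000
for n,q,z in(("scene","plate1",.018),("wrist","plate1",.018),("scene","lever_grip",.1285),("scene","nut_grip",.074),("scene","blank",.004)):
    p=get_image(n); print(n,q,[(np.round(r["point"]),round(r["score"],2),cf(atz(p,r["point"],z)).round(1)) for r in place_of(q,p)])
go([.6514,.1346,.21],c[2]); print(get_state()["qpos"])
```

```text
scene plate1 [(array([393., 179.]), 0.92, array([-412.9,  242.7])), (array([252., 234.]), 0.91, array([-38.6,  -5.5])), (array([450., 232.]), 0.89, array([-318.8,  447.5])), (array([233., 226.]), 0.56, array([-31.3, -61.9]))]
wrist plate1 [(array([328., 242.]), 0.91, array([-36. , -56.6])), (array([332., 184.]), 0.72, array([-34.9,   2.9])), (array([72., 46.]), 0.71, array([-263.9,  121.7])), (array([393.,   4.]), 0.69, array([  8. , 156.3]))]
scene lever_grip [(array([294., 255.]), 0.68, array([ 17.1, 152.4]))]
scene nut_grip [(array([197., 205.]), 0.63, array([  -9.4, -156.7]))]
scene blank [(array([143., 212.]), 0.81, array([  53.4, -309. ]))]
shift [149.6 121.1  -1.9] turn -89.7
[-0.1283  0.2061  1.7046  0.0001  1.2328  0.0176]
```

Both plates read home: (-36,-57) and (-35,+3) in the clamp frame. Now to the lever.

Request:
apply_moves --deltas '[50,15,12,0,-7,50,30,24,0,-14,50,45,36,0,-21,50,60,48,0,-28,50,75,61,0,-35,50,90,73,0,-42,50,105,85,0,-49,50,120,97,0,-56,50,135,109,0,-63,50,150,121,0,-70,50,150,121,0,-77,50,150,121,0,-84]'

```text
clock: 36.63
position: [0.6524, 0.136, 0.2081]
ee_rot: [-0.001, 0.121, 0.993, -0.0]
contact_force: [-0.9, 0.5, -0.2]
width: 0.0498
gripper_force: 0.0
```

Request:
apply_moves --deltas '[50,0,0,0,-6,50,0,0,0,-6,50,0,0,0,-6,50,0,0,0,-6]'

```text
clock: 36.97
position: [0.6516, 0.135, 0.209]
ee_rot: [-0.0, 0.074, 0.997, -0.0]
contact_force: [-0.7, 0.7, 0.1]
width: 0.0502
gripper_force: 0.0
```

```bash
python3 cl.py
python3 - <<'E'
from h import *
p=get_image("wrist"); print([(np.round(r["point"]),round(r["score"],2),atz(p,r["point"],.1285)) for r in place_of("lever_grip",p)])
c=np.load("c.npy"); g=clampX(c,(24.8,152,126.5))[0]; print(g); go(g,c[2]); go([.6514,.1346,.127],c[2])
E
```

```text
36.9667 TCP in clamp [ 29.1421 150.6217 208.9892] yaw err 0.0038033720885916056 F [-0.6736  0.7101  0.0641] [-0.0453 -0.0623 -0.0035] 0.050204704625587085
[(array([272., 205.]), 0.86, array([0.6392, 0.1356, 0.1285])), (array([ 98., 158.]), 0.34, array([0.5948, 0.0359, 0.1285]))]
[0.6475 0.137  0.1265]
shift [ 4.4  1.4 82.7] turn 0.3
shift [ 0.2 -0.4 82.2] turn 0.3
```

Request:
apply_moves --deltas '[50,11,1,40,0,50,11,1,70,0,50,11,1,80,0,50,11,1,80,0,50,11,1,80,0,10,11,1,80,0,10,11,1,80,0,10,11,1,80,0,10,11,1,80,0,10,11,1,80,0,10,11,1,80,0]' --squeeze 35

```text
clock: 37.98
position: [0.6424, 0.1361, 0.1318]
ee_rot: [0.002, 0.073, 0.997, -0.001]
contact_force: [0.2, -4.3, 5.7]
width: 0.0214
gripper_force: 37.1
```

```bash
python3 cl.py
python3 - <<'E'
from h import *
e0=1.76
for e in np.linspace(e0,.23,25)[1:]: print((90*(np.cos(e)-np.cos(e0))).round(0),(90*(np.sin(e0)-np.sin(e))).round(0),end="; ")
E
```

```text
37.9833 TCP in clamp [ 19.8917 150.3166 131.802 ] yaw err 0.005803848100292552 F [ 0.1587 -4.2624  5.7458] [-0.7954  0.0829 -0.1659] 0.021384187163448164
6.0 -1.0; 11.0 -1.0; 17.0 -2.0; 23.0 -1.0; 29.0 -1.0; 34.0 0.0; 40.0 1.0; 45.0 3.0; 51.0 5.0; 56.0 7.0; 61.0 10.0; 66.0 13.0; 71.0 16.0; 75.0 20.0; 79.0 24.0; 83.0 28.0; 87.0 32.0; 91.0 37.0; 94.0 41.0; 97.0 46.0; 99.0 52.0; 101.0 57.0; 103.0 62.0; 105.0 68.0;
```

Request:
apply_moves --deltas '[10,6,0,-1,0,10,11,0,-1,0,10,17,0,-2,0,10,23,0,-1,0,10,29,0,-1,0,10,34,0,0,0,10,40,0,1,0,10,45,0,3,0,10,51,0,5,0,10,56,0,7,0,10,61,0,10,0,10,66,0,13,0]'

```text
clock: 38.98
position: [0.5796, 0.1457, 0.1209]
ee_rot: [0.006, 0.073, 0.997, -0.001]
contact_force: [-0.0, -5.4, 13.7]
width: 0.0216
gripper_force: 41.1
```

Request:
apply_moves --deltas '[10,5,0,3,0,10,9,0,7,0,10,13,0,11,0,10,17,0,15,0,10,21,0,19,0,10,25,0,24,0,10,28,0,28,0,10,31,0,33,0,10,33,0,39,0,10,35,0,44,0,10,37,0,49,0,10,38,0,54,0]'

```text
clock: 39.98
position: [0.5376, 0.1522, 0.0646]
ee_rot: [0.0, 0.073, 0.997, -0.0]
contact_force: [-5.6, -3.8, 11.2]
width: 0.0213
gripper_force: 51.7
```

Request:
apply_moves --deltas '[10,1,0,2,0,10,1,0,3,0,10,1,0,4,0,10,1,0,4,0]'

```text
clock: 40.32
position: [0.5366, 0.1524, 0.0602]
ee_rot: [0.0, 0.073, 0.997, -0.0]
contact_force: [-5.4, -3.6, 8.5]
width: 0.0215
gripper_force: 52.0
```

```bash
python3 cl.py
```

```text
40.3167 TCP in clamp [-87.2056 150.3977  60.2377] yaw err 0.005627103510766951 F [-5.3996 -3.6238  8.48  ] [-0.5861  0.2749 -0.2356] 0.021520421336683068
```

Request:
apply_moves --deltas '[50,0,0,0,0,50,0,0,0,0,50,0,0,0,0,50,0,0,0,0,55,0,0,-40,0,55,0,0,-80,0,55,0,0,-120,0,55,0,0,-128,0,55,0,0,-128,0,55,0,0,-128,0,55,0,0,-128,0]'

```text
clock: 41.23
position: [0.5358, 0.1528, 0.1844]
ee_rot: [-0.002, 0.073, 0.997, -0.0]
contact_force: [0.7, 0.1, 0.1]
width: 0.055
gripper_force: 0.0
```

```bash
python3 cl.py
python3 - <<'E'
from h import *
c=np.load("c.npy")
def cf(X):
    d=np.array(X)-[c[0],c[1],0];a=c[2]; return np.array([d[0]*np.cos(a)+d[1]*np.sin(a),-d[0]*np.sin(a)+d[1]*np.cos(a)])*1000
P={n:get_image(n) for n in("wrist","scene","top")}
for n,p in P.items():
  for q,z in(("lever_grip",.0643),("plate1",.018),("nut_grip",.074)):
    print(n,q,[(np.round(r["point"]),round(r["score"],2),cf(atz(p,r["point"],z)).round(1)) for r in place_of(q,p)])
g=[place_of("lever_grip",P[n]) for n in("wrist","scene")]
if all(g): print(tri([P["wrist"],P["scene"]],[a[0]["point"] for a in g]))
E
```

```text
41.2333 TCP in clamp [-88.0651 150.6544 184.362 ] yaw err 0.006119313557078815 F [0.695  0.0803 0.11  ] [ 0.0291 -0.0154 -0.0085] 0.055034667277749846
wrist lever_grip [(array([275., 208.]), 0.62, array([-87.4, 151.5]))]
wrist plate1 [(array([ 53., 253.]), 0.69, array([-29.3, -55.1])), (array([113., 247.]), 0.62, array([-36.1,   1.5]))]
wrist nut_grip []
scene lever_grip [(array([312., 235.]), 0.71, array([-90.2, 146.9]))]
scene plate1 [(array([236., 227.]), 0.95, array([-34. , -54.9])), (array([450., 232.]), 0.87, array([-319.3,  446.5])), (array([394., 179.]), 0.67, array([-412.9,  246.5])), (array([250., 233.]), 0.65, array([-36.9,  -9.5])), (array([333., 199.]), 0.51, array([-255.5,  127. ]))]
scene nut_grip [(array([197., 209.]), 0.96, array([  -0.1, -147. ])), (array([142., 213.]), 0.45, array([  84.6, -261. ]))]
top lever_grip [(array([296., 118.]), 0.69, array([147.2,  69.8])), (array([251., 201.]), 0.65, array([-87.3, 147.4])), (array([287., 189.]), 0.45, array([-42.5,  62.2]))]
top plate1 [(array([326., 196.]), 0.93, array([-34.1, -42. ])), (array([311., 194.]), 0.65, array([-35.4,  -0.9])), (array([192., 332.]), 0.61, array([-435. ,  243.1]))]
top nut_grip [(array([376., 188.]), 0.89, array([  -4.5, -158.4]))]
[0.5356 0.1518 0.0687]
```

Run:
```python
from h import *
for n,f0,(u,v) in(("top","top0.png",(251,201)),("scene","scene0.png",(312,236))):
    a=cv2.resize(cv2.imread("pics/"+f0),(560,420),interpolation=cv2.INTER_AREA); b=np.ascontiguousarray(get_image(n)["frame"][:,:,::-1])
    for im in(a,b):
        w=im[v-14:v+15,u-14:u+15].max(2)<55; r=np.argwhere(w); print(n,w.sum(),r.mean(0)+[v-14,u-14])
    t=a[v-9:v+10,u-9:u+10]; s=b[v-20:v+21,u-20:u+21]; r=cv2.matchTemplate(s,t,cv2.TM_CCOEFF_NORMED); _,m,_,l=cv2.minMaxLoc(r); print("shift",l[0]-11,l[1]-11,m)
```

```text
top 54 [200.5185 249.4259]
top 173 [196.4798 251.052 ]
shift -5 -2 0.6434466242790222
scene 15 [236.6 314. ]
scene 14 [236.6429 313.9286]
shift 0 0 0.9938037395477295
```

In the scene picture the lever matches its initial closed position exactly, and the plates read home.

```bash
python3 -c "
from rig import sign_off
print(sign_off())"
```

```text
the job is handed in; nothing more can be done
None
```

I've handed the job in; no verdict came back. By my last checks the lever is closed on both steel plates (the only two present), which are home in the right and middle lanes, the nut pointer is on its index line, the blank lies flat in the tray, and the jar and beaker were left alone.

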